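# Fit the wheel and axle pin to a caster held in a toggle clamp

## Task

Swing the toggle clamp's lever right down so that it locks over centre and holds the caster fork's plate. Then stand the white wheel between the fork's legs and push the axle pin, already started in the near leg, through both legs and the wheel until the head is home against the fork. Last, lift the clamp lever right back up so that the finished caster can be taken out, and leave the caster on the board and the jar, bit case and corner brace where they are.

Things in the scene. Friction and masses are not known exactly. Their poses are not given: they have to be found in the camera images.
- board: Fixed plywood jig board on the 4 mm rubber mat, 100 (x) x 310 (y) x 18 mm. Origin: centre of its underside; own z up, top 18 mm above the origin. The loose caster stands on it towards its -y end (caster's centre about 90 mm from the middle, axle along y); the toggle clamp is screwed to it from the middle to the +y end.
- lever (a joint): Lever elevation of the black steel toggle clamp, rad. 0: level, pointing along board +y, on its stop, clamp locked. About 1.5: upright, open. Starts raised 1.2 to 1.45 and stays where put (about 1.5 N at the grip moves it); in the last 0.4 rad down it stiffens to about 4 N, then passes dead centre at 0.06 and locks. Left short of that it may spring part open. Lifting takes as much.
- lever_pivot (a point): On the lever's hinge axis, which is parallel to the board's x: 54 mm above the board's origin, 20 mm to +x and 40 mm to +y of it. Fixed to the board.
- lever_grip (a point): On the centre line of the lever's rubber grip, 85 mm from lever_pivot. The grip is round, 16 mm thick, reaching from 48 mm to its rounded end 116 mm from the pivot. Lever down: grip level, centre line 36 mm above the board's top, free on both sides.
- foot: Rubber-tipped spindle (tip 14 mm wide) at the end of the clamp's hold-down bar; origin: underside of the tip, own z up the spindle. Lever down: it presses the caster's plate with about 25 N, 20 mm to +x and 32 mm to +y of the caster's centre, bar and spindle under 60 mm above the board's top. Lever up: it stands up to 100 mm above the board, near the middle.
- caster: Loose zinc steel caster fork, 0.42 kg, plate down, fork up. Origin: centre of plate underside; y along axle, z up. Plate 66 x 96 x 5 mm. Legs 26 mm wide, inner faces at y = +-15 mm; bosses 22 mm diameter reach out to y = +-33 mm, bored about 10.5 mm. A wheel set in it settles on the crown, centre 32.7 mm above the origin, 1 mm below the hole line; the pin's nose lifts it.
- fork_axle (a point): On the caster's axle hole line, midway between its legs, 33.7 mm above the caster's origin.
- pin: Loose steel axle pin, 45 g: shank 10 mm diameter, 71 mm long with 6.5 mm rounded nose; flat head 18 mm diameter, 5 mm thick. Origin: centre of the head's underside; y along the shank to the nose. Starts with its nose 16 mm deep in the caster's -y boss, head out to -y, hanging about 7 mm. Seated: origin at y = -33, z = 33.7 mm in the caster's frame. Slides with a few newtons.
- pin_head (a point): Centre of the outer face of the pin's head (the face to push on), 5 mm behind the pin's origin.
- wheel: Loose white nylon wheel, about 60 g, 50 mm diameter, tread 22 mm wide, hub 26 mm long, 11 mm bore. Origin: its centre; own y along the axle. Starts standing upright on its tread on the mat on the board's -x (robot) side, axle level.
- jar: Loose frosted glass canning jar with galvanized screw lid, 72 mm diameter, 113 mm tall; origin: centre of its underside. Stands beyond the board (+x side).
- bit_case: Loose closed blue plastic hex bit case, 62 x 112 x 29 mm; origin: centre of its underside. Lies beyond the board (+x side).
- brace: Loose galvanized corner brace, an L of 20 mm wide, 3 mm thick strip, legs 75 mm, one flat on the mat, the other upright; origin: centre of the flat leg's underside. Beyond the board (+x side).

How it is judged:
By the outcome, as a careful person would: the job done as asked, in the order asked, and still so for the second after the job is handed in, with the robot touching nothing.
It also fails if it takes over 72 s, if anything falls off the work surface, if the arm or the gripper's body presses on something with over 40 N, if the wrist force passes 120 N, or if a joint passes its speed limit or range.

## Robot

A 6-joint arm with a two-finger parallel gripper is mounted at the origin on the work surface. World frame = base frame: x ahead of the robot, y to its left, z up, the work surface at z = 0. Lengths are in m, angles in rad, forces in N, time in s.
With the tool pointing down it reaches from about 0.35 to 0.975 m from the base axis. Payload 17.4 kg.
Tool frame: the origin (TCP) lies midway between the tips of the shut fingers; the grasp point (between the pads) lies 19 mm behind it (env.grip_point_offset is the distance from the TCP to the grasp point, in m); z points along the fingers, y is the line along which they close (so a half turn about z gives the same grasp; the last joint's range is limited). The gripper opens to 85 mm and grips with 20 to 120 N. Pads are 22 mm wide; open, the fingers measure 114 mm over their backs; the gripper's body (76 mm by 85 mm) begins 54 mm behind the grasp point. The pads swing forward as they close: fully open they stand 13 mm farther back than shut.
Start: joints at [1.264, 0.116, 1.442, -0, 1.584, -0.038], TCP at [0.179, 0.651, 0.231] pointing down, gripper open.
Joint ranges: [-2.83, 2.83], [-0.83, 2.19], [0.07, 2.5], [-1.14, 4.28], [0.01, 3], [-2.97, 2.97]. Speed limits (rad/s): [1.89, 1.89, 2.22, 3.14, 3.14, 3.14].

## Interface

Orientations are given as a 3x3 rotation matrix whose columns are the frame's x, y, z axes.
In Python, from rig import readout, optics, workorder, env gives the robot as it stands. The module is installed in compiled form; this text tells all that it offers.
- The arm moves only by the tool carry_out, never from a script. Its argument "series" is a list of rows, each a list of 4 numbers: the shift along the tool's x, y, z in mm, then the turn about the tool's z in degrees. In form: [[x, y, z, twist], ...]. A call has 1 to 20 rows; each row is the pose to reach, as a shift and turn from the pose commanded when the call began, along the tool's axes at that moment; what a row does not reach only later rows make up. A row lasts 1/8 s, in which the tool goes at most 62.5 mm and 10.7 degrees, less where a joint would pass 70% of its speed; a pose out of reach is approached as far as the arm can. A call with a gripper value outside its range is refused whole. "jaw" is the opening in per cent of the stroke, from 0 (shut) to 100 (fully open), set as the call begins (left out, the last holds). The fingers move at their own pace and stop on an object; the grip force is fixed at half the most. Time passes only in rows, so rows that repeat a pose let the fingers close. It gives the time, the measured TCP pose, the force, the opening and the grip force at its end, in the units of the state.
- readout.read_state(): the state, without advancing time (a new reading comes with each control period).
- optics.read_camera(name): name is "scene" or "top" or "wrist"; returns (picture, depth): 420x560x3 uint8, red, green, blue; 420x560 float32, m along the optical axis (not along the pixel's ray), 0 where there is no reading.
- optics.camera_params(name): a dict with "K" (3x3 intrinsics, pixels), "R" (3x3) and "t" (3): a world point X has camera coordinates R X + t. Camera axes: x right, y down, z forward; pixel columns grow to the right and rows downward; lengths in m; the calibration is good to about 2 mm. A picture is of the moment at which its call begins: read the wrist's pose just before it. camera_params takes no time and is no camera call; for the wrist camera it gives the pose at the moment of the call.
- workorder.hand_in(): hands the job in; it is judged then, once.
The state is a dict: "time_s": time; "qpos": joint angles; "qd": joint speeds; "effort": joint torques, N m; "eef_pos": TCP position; "ee_rot": TCP orientation; "force": force on the tool from outside, world axes, zero at the start; "wrist_torque": the same for the moment, N m; "width": finger opening in m; "gripper_force": force on a finger pad.
Only numpy, scipy, OpenCV 4.12 (cv2) and the standard library are available. Lean on these libraries where they do the work, as an engineer would, in place of code of your own. Each camera call takes 0.05 s, during which the arm holds its last target. There are 200 camera calls.

## Working session

There is one attempt and no reset: what is moved stays moved. The work goes in short steps, Python scripts to look and compute and a tool call to move; the robot and the scene stay as the last step left them, time stands still between calls to the robot, and variables do not carry over. Pictures are saved under pics/ and viewed, at most 13 in all, crops included, and the job is handed in when it is done.

Besides the shell and the picture viewer there is one more tool, called after "Emit:" in YAML: its name, and indented under it one key for each argument. carry_out: Moves the arm, as the interface text tells. Its arguments: {"type":"object","properties":{"series":{"type":"array","items":{"type":"array","items":{"type":"number"}}},"jaw":{"type":"number"}},"required":["series"]}

```bash
mkdir -p pics; ls; cat > look.py <<'E'
from rig import readout, optics, workorder, env
import numpy as np, cv2, sys
def snap(n,tag):
    P=optics.camera_params(n); im,d=optics.read_camera(n)
    cv2.imwrite(f'pics/{tag}.png',im[:,:,::-1]); np.savez(f'pics/{tag}.npz',im=im,d=d,K=P['K'],R=P['R'],t=P['t'])
    return im,d,P
def load(tag):
    z=np.load(f'pics/{tag}.npz'); return z['im'],z['d'],dict(K=z['K'],R=z['R'],t=z['t'])
def xyz(P,d):
    v,u=np.mgrid[:d.shape[0],:d.shape[1]]
    r=np.stack([u,v,np.ones_like(u)],-1)@np.linalg.inv(P['K']).T*d[...,None]
    return (r-P['t'])@P['R']
def ray(P,u,v,z):
    r=P['R'].T@np.linalg.inv(P['K'])@np.array([u,v,1.]); c=-P['R'].T@P['t']
    return c+r*(z-c[2])/r[2]
E
python3 - <<'E'
from look import *
for n in('scene','top'):
    im,d,P=snap(n,n+'0'); print(n,P['K'].round(1).tolist(),(-P['R'].T@P['t']).round(3),P['R'].round(3).tolist())
a=np.vstack([load('scene0')[0],load('top0')[0]])
s=readout.read_state(); print(s['eef_pos'],np.round(s['ee_rot'],3).tolist(),s['force'],env.grip_point_offset)
E
```

```text
pics
scene [[411.8, 0.0, 284.9], [0.0, 411.8, 212.0], [0.0, 0.0, 1.0]] [ 0.921 -0.436  0.555] [[0.826, 0.564, 0.018], [0.368, -0.514, -0.775], [-0.428, 0.646, -0.632]]
top [[484.1, 0.0, 277.7], [0.0, 484.1, 211.7], [0.0, 0.0, 1.0]] [0.544 0.001 0.816] [[-0.025, -1.0, 0.014], [-0.993, 0.023, -0.116], [0.116, -0.017, -0.993]]
[0.17920958 0.65059451 0.23062414] [[-0.964, 0.266, -0.0], [0.266, 0.964, -0.001], [0.0, -0.001, -1.0]] [-0.91010983  0.36729505 -0.35943147] 0.0187
```

View pics/scene0.png

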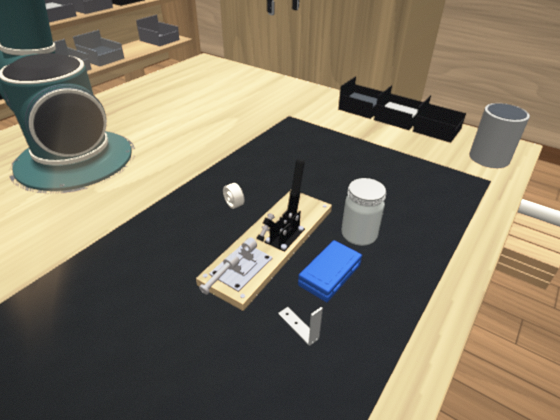

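View pics/top0.png

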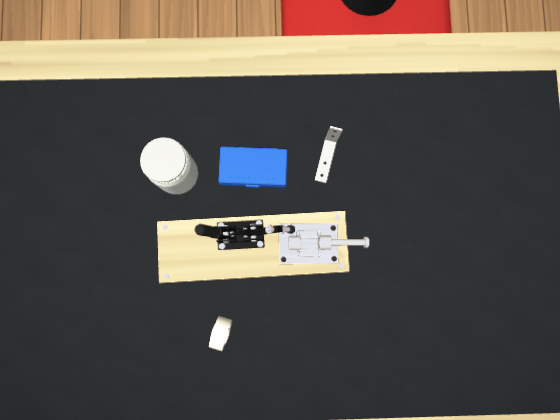

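The scene picture shows the board at about (265,250), the wheel at (233,195), and the upright lever at (297,185). The top picture shows the board at (158..348, 212..282), the caster plate at (308,243) with the pin head at (366,242), the wheel at (220,333), and the grip end at (201,230).

```bash
cat > m1.py <<'E'
from look import *
im,d,P=load('top0'); W=xyz(P,d); hsv=cv2.cvtColor(im,cv2.COLOR_RGB2HSV)
v,u=np.mgrid[:420,:560]
roi=(u>140)&(u<380)&(v>200)&(v<290)
# board
m=roi&(hsv[...,1]>50)&(hsv[...,2]>110)&(hsv[...,0]<35)
k,_=cv2.findContours(m.astype(np.uint8),0,2); pts=np.vstack([c for c in k if len(c)>10])
box=cv2.boxPoints(cv2.minAreaRect(pts)); B=np.array([ray(P,*p,0.022) for p in box])
print('board z',np.median(W[m][:,2]),'corners',B[:,:2].round(4).tolist()); c=B.mean(0)
print('ctr',c.round(4),'sides',[np.linalg.norm(B[i]-B[(i+1)%4]).round(4) for i in range(4)])
e=[B[(i+1)%4]-B[i] for i in range(2)]; y=max(e,key=np.linalg.norm); y=y/np.linalg.norm(y); y*=np.sign(y[1]); yaw=np.arctan2(-y[0],y[1]); print('yaw',np.degrees(yaw))
x=np.array([y[1],-y[0],0])
b=lambda p:np.c_[(p-c)@x,(p-c)@y,p[:,2]]
# plate: grey at z~.027
g=roi&(hsv[...,1]<50)&(abs(W[...,2]-.027)<.004)&(hsv[...,2]>90)
q=cv2.minAreaRect(np.c_[u[g],v[g]].astype(np.float32)); C=np.array([ray(P,*p,.027) for p in cv2.boxPoints(q)])
print('plate sides',[np.linalg.norm(C[i]-C[(i+1)%4]).round(4) for i in range(4)],'ctr',C.mean(0).round(4),'b',b(C.mean(0)[None]).round(4)); 
e=max([C[1]-C[0],C[2]-C[1]],key=np.linalg.norm);print('plate yaw',np.degrees(np.arctan2(-e[0]*np.sign(e[1]),abs(e[1]))))
# pin beyond board
h=(u>349)&(u<375)&(v>232)&(v<252)&(W[...,2]>.03); p=W[h]; print('pin',len(p),p.min(0).round(4),p.max(0).round(4),b(p).min(0).round(4),b(p).max(0).round(4))
for t in ('top0','scene0'):
    im,d,P=load(t);W=xyz(P,d);hsv=cv2.cvtColor(im,cv2.COLOR_RGB2HSV);v,u=np.mgrid[:420,:560]
    w=(d>0)&(W[...,2]>.008)&(W[...,2]<.07)&(hsv[...,2]>70)&(((W-c)@x)<-.052)&(((W-c)@x)>-.18)&(abs((W-c)@y)<.2)
    p=W[w]; print(t,'wheel n',len(p),p.min(0).round(4),p.max(0).round(4))
    r=cv2.minAreaRect(p[:,:2].astype(np.float32)); print(' rect',r, b(np.array([[*r[0],.02]])).round(4))
    L=(d>0)&(W[...,2]>.062)&(hsv[...,2]<70)&(abs((W-c)@x-.02)<.03)&(((W-c)@y)>.03)&(((W-c)@y)<.16); p=b(W[L]); 
    for z in np.arange(.06,.19,.02):
        s=p[abs(p[:,2]-z)<.01]; 
        if len(s): print('  lever z',z.round(3),len(s),np.median(s,0).round(4),s.min(0).round(3),s.max(0).round(3))
    a=(d>0)&(W[...,2]>.09)&(abs((W-c)@x)<.06)&(((W-c)@y)>-.16)&(((W-c)@y)<.03); p=b(W[a]); 
    if len(p): print('  hi near mid',len(p),p.min(0).round(3),p.max(0).round(3))
E
python3 m1.py
```

```text
board z 0.022470931680249644 corners [[0.6256, 0.1902], [0.6372, -0.1246], [0.5352, -0.1264], [0.5246, 0.1837]]
ctr [0.5806 0.0307 0.022 ] sides [np.float64(0.315), np.float64(0.102), np.float64(0.3103), np.float64(0.1012)]
yaw 2.1003946801394258
plate sides [np.float64(0.3015), np.float64(0.0932), np.float64(0.2974), np.float64(0.0925)] ctr [0.5833 0.0346 0.027 ] b [[0.0028 0.0038 0.027 ]]
plate yaw 1.9619616307294374
pin 139 [ 0.5736 -0.1526  0.0441] [ 0.5912 -0.1236  0.0585] [-0.0137 -0.1835  0.0441] [ 0.004  -0.1541  0.0585]
top0 wheel n 521 [0.416  0.0667 0.008 ] [0.471  0.1032 0.057 ]
 rect ((0.4420134127140045, 0.08544246107339859), (0.025899656116962433, 0.055415280163288116), 71.39154815673828) [[-0.1365  0.0598  0.02  ]]
  lever z 0.06 47 [0.0144 0.0355 0.0661] [0.009 0.031 0.062] [0.031 0.053 0.069]
  lever z 0.08 38 [0.0194 0.0393 0.0771] [0.009 0.031 0.07 ] [0.028 0.05  0.089]
  lever z 0.1 47 [0.0166 0.0432 0.1053] [0.012 0.04  0.091] [0.028 0.055 0.11 ]
  lever z 0.12 54 [0.0187 0.0473 0.1192] [0.013 0.043 0.11 ] [0.027 0.054 0.13 ]
  lever z 0.14 50 [0.0182 0.0519 0.1
[... 407 characters left out ...]
, 0.05037203058600426), 74.9879150390625) [[-0.1338  0.0559  0.02  ]]
  lever z 0.06 50 [0.0274 0.0363 0.0661] [0.01  0.03  0.062] [0.033 0.051 0.07 ]
  lever z 0.08 88 [0.0245 0.0402 0.08  ] [0.015 0.034 0.07 ] [0.029 0.053 0.09 ]
  lever z 0.1 82 [0.025  0.0437 0.1002] [0.014 0.038 0.09 ] [0.029 0.056 0.11 ]
  lever z 0.12 93 [0.0238 0.0472 0.1205] [0.014 0.041 0.11 ] [0.029 0.056 0.13 ]
  lever z 0.14 93 [0.0233 0.0521 0.1399] [0.013 0.047 0.13 ] [0.028 0.063 0.15 ]
  lever z 0.16 101 [0.0231 0.0565 0.1605] [0.012 0.051 0.15 ] [0.028 0.065 0.17 ]
  lever z 0.18 18 [0.0208 0.0618 0.1709] [0.015 0.058 0.17 ] [0.026 0.069 0.173]
  hi near mid 143 [ 0.014 -0.056  0.09 ] [ 0.027 -0.026  0.112]
```

Emit:
carry_out:
  jaw: 60
  series:
    - [-554, -432, 0, 72.5]
    - [-554, -432, 0, 72.5]
    - [-554, -432, 0, 72.5]
    - [-554, -432, 0, 72.5]
    - [-554, -432, 0, 72.5]
    - [-554, -432, 0, 72.5]
    - [-554, -432, 0, 72.5]
    - [-554, -432, 0, 72.5]
    - [-554, -432, 0, 72.5]
    - [-554, -432, 0, 72.5]
    - [-554, -432, 0, 72.5]
    - [-554, -432, 0, 72.5]
    - [-554, -432, 0, 72.5]
    - [-554, -432, 0, 72.5]
    - [-554, -432, 0, 72.5]
    - [-554, -432, 0, 72.5]

```text
time_s: 2.1
eef_pos: [0.5983, 0.088, 0.2315]
ee_rot: [[-0.038, 0.999, 0.0], [0.999, 0.038, 0.0], [0.0, 0.0, -1.0]]
force: [-0.6, 0.1, -0.1]
width: 0.0509
gripper_force: 0.0
```

```bash
cat >> look.py <<'E'
C0=np.array([.5806,.0307,.004]); YAW=np.radians(2.05)
RB=np.array([[np.cos(YAW),-np.sin(YAW),0],[np.sin(YAW),np.cos(YAW),0],[0,0,1]])
def st():
    s=readout.read_state(); R=np.array(s['ee_rot']); p=np.array(s['eef_pos'])
    print('t',round(s['time_s'],2),'tcp',p.round(4),'board',((p-C0)@RB).round(4),'xang',np.degrees(np.arctan2(R[1,0],R[0,0])).round(2),'F',np.round(s['force'],1),'w',round(s['width'],4),'gf',round(s['gripper_force'],1)); return s,p,R
def go(w,ang=None):
    s,p,R=st(); a=np.degrees(np.arctan2(R[1,0],R[0,0])); print('rel mm',((np.array(w)-p)@R*1000).round(1),'twist',None if ang is None else round(a-ang,1))
def bw(x,y,z): return C0+RB@np.array([x,y,z])
E
python3 - <<'E'
from look import *
im,d,P=snap('wrist','w0'); snap('top','top1')
go(bw(.02,.055,.1226-.004),92.05)
E
```

```text
t 2.2 tcp [0.5984 0.0876 0.2315] board [0.0199 0.0562 0.2275] xang 92.14 F [0.2 0.2 0.7] w 0.0512 gf 0.0
rel mm [-1.300e+00  1.000e-01  1.089e+02] twist 0.1
```

View pics/w0.png

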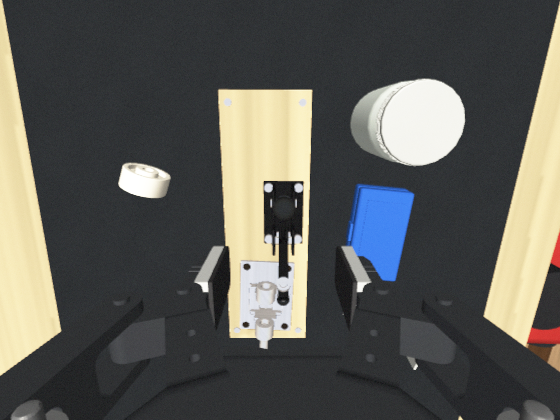

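The wrist picture shows the grip's end at (284,205), centred between the fingers at (218,285) and (350,285). The wheel is at (145,180) and the pin head at (264,345). I'll descend and grip the lever.

Emit:
carry_out:
  series:
    - [-1, 0, 30, 0]
    - [-1, 0, 60, 0]
    - [-1, 0, 90, 0]
    - [-1, 0, 109, 0]
    - [-1, 0, 109, 0]
    - [-1, 0, 109, 0]

```text
time_s: 2.95
eef_pos: [0.5992, 0.0862, 0.1236]
ee_rot: [[-0.037, 0.999, 0.001], [0.999, 0.037, 0.0], [0.0, 0.001, -1.0]]
force: [0.2, 0.2, -0.1]
width: 0.0513
gripper_force: 0.0
```

Emit:
carry_out:
  jaw: 0
  series:
    - [0, 0, 0, 0]
    - [0, 0, 0, 0]
    - [0, 0, 0, 0]
    - [0, 0, 0, 0]
    - [0, 0, 0, 0]
    - [0, 0, 0, 0]

```text
time_s: 3.7
eef_pos: [0.5995, 0.0862, 0.1233]
ee_rot: [[-0.037, 0.999, 0.002], [0.999, 0.037, 0.0], [0.0, 0.002, -1.0]]
force: [5.1, 0.3, 2.4]
width: 0.015
gripper_force: 58.5
```

```bash
python3 - <<'E'
from look import *
s,p,R=st()
g=(p-C0)@RB; g=g+[0,0,.0187]; dy,dz=g[1]-.04,g[2]-.054; r=np.hypot(dy,dz); a=np.arctan2(dz,dy); print('r,a',r,a)
for t in list(np.arange(a,0,-.15)[1:])+[0,-.02]:
    print([round(1e3*(r*np.cos(t)-dy)),0,round(-1e3*(r*np.sin(t)-dz)),0],end=', ')
E
```

```text
t 3.7 tcp [0.5995 0.0862 0.1233] board [0.0209 0.0548 0.1193] xang 92.1 F [5.1 0.3 2.4] w 0.015 gf 58.5
r,a 0.08529535969321603 1.3960132950728743
[12, 0, 3, 0], [24, 0, 8, 0], [35, 0, 15, 0], [45, 0, 23, 0], [53, 0, 33, 0], [60, 0, 43, 0], [65, 0, 55, 0], [69, 0, 67, 0], [70, 0, 80, 0], [70, 0, 84, 0], [70, 0, 86, 0],
```

Emit:
carry_out:
  series:
    - [6, 0, 1, 0]
    - [12, 0, 3, 0]
    - [24, 0, 8, 0]
    - [35, 0, 15, 0]
    - [45, 0, 23, 0]
    - [49, 0, 28, 0]
    - [53, 0, 33, 0]
    - [60, 0, 43, 0]

```text
time_s: 4.7
eef_pos: [0.5975, 0.1461, 0.0808]
ee_rot: [[-0.036, 0.999, 0.003], [0.999, 0.036, -0.0], [-0.0, 0.003, -1.0]]
force: [3.3, -3.5, 4.8]
width: 0.0144
gripper_force: 58.3
```

Emit:
carry_out:
  series:
    - [3, 0, 6, 0]
    - [5, 0, 12, 0]
    - [7, 0, 18, 0]
    - [9, 0, 24, 0]
    - [10, 0, 30, 0]
    - [10, 0, 37, 0]
    - [10, 0, 41, 0]
    - [10, 0, 43, 0]
    - [10, 0, 44, 0]
    - [10, 0, 44, 0]

```text
time_s: 5.95
eef_pos: [0.5972, 0.1564, 0.0365]
ee_rot: [[-0.037, 0.999, 0.003], [0.999, 0.037, 0.0], [0.0, 0.003, -1.0]]
force: [3.8, 1.7, 5.5]
width: 0.0144
gripper_force: 58.4
```

```bash
python3 - <<'E'
from look import *
s,p,R=st()
g=(p-C0)@RB+[0,0,.0187]; print(np.arctan2(g[2]-.054,g[1]-.04))
E
```

```text
t 5.95 tcp [0.5972 0.1564 0.0365] board [0.0211 0.125  0.0325] xang 92.11 F [3.8 1.7 5.5] w 0.0144 gf 58.4
-0.032484592413962184
```

Emit:
carry_out:
  series:
    - [0, 0, 2, 0]
    - [0, 0, 4, 0]
    - [0, 0, 4, 0]
    - [0, 0, 0, 0]
    - [0, 0, 0, 0]

```text
time_s: 6.58
eef_pos: [0.5971, 0.1561, 0.0361]
ee_rot: [[-0.036, 0.999, 0.003], [0.999, 0.036, 0.0], [0.0, 0.003, -1.0]]
force: [7.7, 0.3, 0.5]
width: 0.0148
gripper_force: 58.5
```

Emit:
carry_out:
  jaw: 35
  series:
    - [0, 0, 0, 0]
    - [0, 0, 0, 0]
    - [0, 0, 0, 0]
    - [0, 0, -50, 0]
    - [0, 0, -100, 0]
    - [0, 0, -110, 0]
    - [0, 0, -110, 0]

```text
time_s: 7.45
eef_pos: [0.5962, 0.1561, 0.1455]
ee_rot: [[-0.037, 0.999, 0.001], [0.999, 0.037, 0.0], [0.0, 0.001, -1.0]]
force: [0.4, 0.1, -1.1]
width: 0.0296
gripper_force: 0.0
```

```bash
cat > m2.py <<'E'
from look import *
for t in ('top','scene'):
    snap(t,t+'2'); im,d,P=load(t+'2');W=xyz(P,d);hsv=cv2.cvtColor(im,cv2.COLOR_RGB2HSV);b=(W-C0)@RB
    L=(d>0)&(hsv[...,2]<70)&(abs(b[...,0]-.02)<.015)&(b[...,1]>.09)&(b[...,1]<.17)&(b[...,2]>.03)&(b[...,2]<.1); p=b[L]
    for y in np.arange(.095,.16,.02):
        s=p[abs(p[:,1]-y)<.01]
        if len(s): print(t,'grip y',y.round(3),'top z',np.percentile(s[:,2],95).round(4))
    q=(d>0)&(hsv[...,1]<60)&(hsv[...,2]>80)&(b[...,1]<-.03)&(b[...,1]>-.22)&(abs(b[...,0])<.05)&(b[...,2]>.0195)
    # plate
    g=q&(b[...,2]<.0275); p=b[g]; r=cv2.minAreaRect(p[:,:2].astype(np.float32)); print('plate',r,p[:,:2].min(0).round(4),p[:,:2].max(0).round(4))
    for lo,hi in ((-.2,-.17),(-.168,-.13),(-.12,-.107),(-.075,-.06)):
        h=q&(b[...,2]>.035)&(b[...,1]>lo)&(b[...,1]<hi); p=b[h]
        if len(p): print(t,'y',lo,hi,len(p),p.min(0).round(4),p.max(0).round(4))
    k=(d>0)&(abs(b[...,0])<.05)&(b[...,1]<-.02)&(b[...,1]>-.16)&(b[...,2]>.05); p=b[k]; print('maxz near caster',p.max(0).round(3))
im=cv2.resize(load('top2')[0][180:300,140:380],(800,400)); s2=cv2.resize(load('scene2')[0][150:310,180:340],(400,400))
cv2.imwrite('pics/c2.png',im[:,:,::-1]); cv2.imwrite('pics/s2.png',s2[:,:,::-1])
st()
E
python3 m2.py
```

```text
top grip y 0.095 top z 0.0661
top grip y 0.115 top z 0.0672
plate ((0.0002944767475128174, -0.09171471744775772), (0.12289890646934509, 0.09822147339582443), 89.67084503173828) [-0.0488 -0.1534] [ 0.0496 -0.0304]
top y -0.2 -0.17 78 [-0.0135 -0.1834  0.0392] [ 0.0043 -0.1703  0.0546]
top y -0.168 -0.13 144 [-0.0081 -0.168   0.0475] [ 0.0018 -0.1302  0.0571]
top y -0.12 -0.107 123 [-0.0138 -0.1199  0.0414] [ 0.0118 -0.107   0.0651]
top y -0.075 -0.06 157 [-0.0117 -0.0745  0.0418] [ 0.0253 -0.0601  0.0726]
maxz near caster [ 0.027 -0.02   0.076]
scene grip y 0.095 top z 0.0661
scene grip y 0.115 top z 0.0671
scene grip y 0.135 top z 0.0677
scene grip y 0.155 top z 0.0676
plate ((0.0036883316934108734, -0.0924033522605896), (0.12339217960834503, 0.09145232290029526), 88.83355712890625) [-0.043  -0.1534] [ 0.0496 -0.0315]
scene y -0.2 -0.17 92 [-0.0117 -0.1857  0.0386] [ 0.0035 -0.1702  0.054 ]
scene y -0.168 -0.13 141 [-0.0087 -0.1678  0.0434] [ 0.0023 -0.1301  0.0576]
scene y -0.12 -0.107 109 [-0.0101 -0.1199  0.0356] [ 0.0114 -0.1072  0.0655]
scene y -0.075 -0.06 162 [-0.012  -0.075   0.0353] [ 0.0263 -0.0601  0.073 ]
maxz near caster [ 0.027 -0.021  0.074]
t 7.55 tcp [0.5955 0.156  0.1437] board [0.0194 0.1247 0.1397] xang 92.1 F [ 0.2  0.1 -0.3] w 0.03 gf 0.0
```

View pics/s2.png

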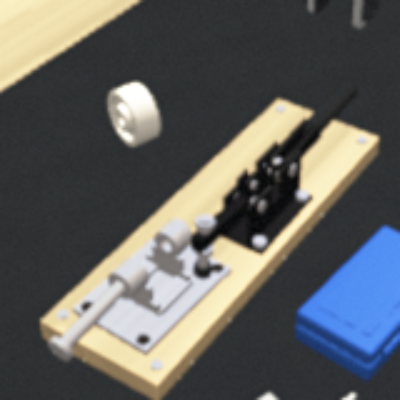

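The picture shows the lever down along the board (355,95), the foot on the plate near (205,265), the pin sticking out at (60,345) and the wheel at (133,113). I'll check the lock by pressing on the grip with the fingers shut.

Emit:
carry_out:
  jaw: 0
  series:
    - [0, 0, 40, 0]
    - [0, 0, 70, 0]
    - [0, 0, 74, 0]
    - [0, 0, 76, 0]
    - [0, 0, 77, 0]
    - [0, 0, 77, 0]

```text
time_s: 8.3
eef_pos: [0.5965, 0.1562, 0.0692]
ee_rot: [[-0.037, 0.999, 0.001], [0.999, 0.037, 0.0], [0.0, 0.001, -1.0]]
force: [1.1, 0.8, -0.6]
width: -0.0001
gripper_force: 0.0
```

Emit:
carry_out:
  series:
    - [0, 0, 1, 0]
    - [0, 0, 2, 0]
    - [0, 0, 3, 0]
    - [0, 0, 3, 0]

```text
time_s: 8.8
eef_pos: [0.5962, 0.1561, 0.0658]
ee_rot: [[-0.037, 0.999, 0.0], [0.999, 0.037, 0.0], [0.0, 0.0, -1.0]]
force: [-1.8, -0.8, 4.7]
width: -0.0002
gripper_force: 2.3
```

Contact came at z = 65.8 mm, and the level grip's top should be at 66 mm, so the clamp is locked. Next is the wheel.

Emit:
carry_out:
  jaw: 90
  series:
    - [0, 0, -60, 0]
    - [-20, -50, -100, 10]
    - [-67, -110, -100, 19]
    - [-67, -156, -100, 19]
    - [-67, -156, -100, 19]
    - [-67, -156, -100, 19]

```text
time_s: 9.55
eef_pos: [0.443, 0.0835, 0.1657]
ee_rot: [[0.291, 0.957, 0.001], [0.957, -0.291, 0.0], [0.0, 0.001, -1.0]]
force: [0.8, -1.0, 0.4]
width: 0.0766
gripper_force: 0.0
```

```bash
cat > m3.py <<'E'
from look import *
s,p,R=st()
snap('wrist','w3'); snap('top','top3')
for t in ('w3','top0','scene0'):
    im,d,P=load(t);W=xyz(P,d);hsv=cv2.cvtColor(im,cv2.COLOR_RGB2HSV)
    m=(d>0)&(W[...,2]>.01)&(W[...,2]<.065)&(hsv[...,2]>70)&(hsv[...,1]<80)&(np.linalg.norm(W[...,:2]-[.443,.083],axis=-1)<.042)
    if m.sum()<30: print(t,m.sum()); continue
    q=W[m]; r=cv2.minAreaRect(q[:,:2].astype(np.float32)); c=cv2.boxPoints(r).mean(0); print(t,len(q),'all',c.round(4),np.round(r[1],4),round(r[2],1),q[:,2].max().round(4))
    h=q[q[:,2]>q[:,2].max()-.006]; r=cv2.minAreaRect(h[:,:2].astype(np.float32)); print('  crest',np.round(r[0],4),np.round(r[1],4),round(r[2],1))
E
python3 m3.py
```

```text
t 9.55 tcp [0.443  0.0835 0.1657] board [-0.1356  0.0577  0.1617] xang 73.1 F [ 0.8 -1.   0.4] w 0.0766 gf 0.0
w3 1771 all [0.4455 0.084 ] [0.0242 0.0496] 71.7 0.0558
  crest [0.4449 0.0831] [0.0223 0.0306] 72.3
top0 518 all [0.4447 0.0845] [0.0259 0.0497] 71.4 0.057
  crest [0.4458 0.0843] [0.0223 0.0301] 76.0
scene0 381 all [0.4449 0.0817] [0.0252 0.0504] 75.0 0.0574
  crest [0.4443 0.0829] [0.0222 0.0263] 78.0
```

View pics/w3.png

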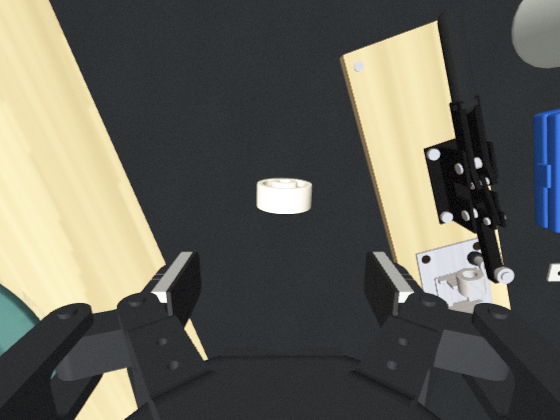

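The wrist picture shows the wheel at (284,195), midway between the fingers (190 and 378) with its axle along the tool's x. I'll go down and grip it.

Emit:
carry_out:
  series:
    - [0.5, 2, 50, 1]
    - [0.5, 2, 100, 1]
    - [0.5, 2, 140, 1]
    - [0.5, 2, 158.5, 1]
    - [0.5, 2, 158.5, 1]
    - [0.5, 2, 158.5, 1]

```text
time_s: 10.4
eef_pos: [0.4455, 0.0835, 0.0075]
ee_rot: [[0.307, 0.952, 0.0], [0.952, -0.307, -0.0], [0.0, 0.0, -1.0]]
force: [0.2, -0.4, -0.2]
width: 0.077
gripper_force: 0.0
```

Emit:
carry_out:
  jaw: 0
  series:
    - [0, 0, 0, 0]
    - [0, 0, 0, 0]
    - [0, 0, 0, 0]
    - [0, 0, 0, 0]
    - [0, 0, 0, 0]

```text
time_s: 11.02
eef_pos: [0.4454, 0.0834, 0.0079]
ee_rot: [[0.307, 0.952, 0.002], [0.952, -0.307, 0.0], [0.001, 0.002, -1.0]]
force: [-1.1, -0.6, 5.2]
width: 0.0488
gripper_force: 62.1
```

Emit:
carry_out:
  series:
    - [0, 0, -40, 0]
    - [0, 0, -90, 0]
    - [0, 0, -110, 0]
    - [0, 0, -110, 0]
    - [0, 0, -110, 0]

```text
time_s: 11.65
eef_pos: [0.4442, 0.0833, 0.1154]
ee_rot: [[0.307, 0.952, -0.002], [0.952, -0.307, -0.0], [-0.001, -0.002, -1.0]]
force: [-0.1, -0.2, -0.4]
width: 0.0488
gripper_force: 62.4
```

```bash
cat > m4.py <<'E'
from look import *
import sys
tag=sys.argv[1]
s,p,R=st(); snap('wrist','w'+tag); snap('scene','s'+tag); snap('top','t'+tag)
for t in ('w','s','t'):
    im,d,P=load(t+tag);W=xyz(P,d);hsv=cv2.cvtColor(im,cv2.COLOR_RGB2HSV)
    g=p-R[:,2]*.0187; T=(W-g)@R
    m=(d>0)&(np.linalg.norm(T,axis=-1)<.037)&(hsv[...,2]>110)&(hsv[...,1]<80)&(abs(T[...,1])<.0235)
    q=T[m]
    if len(q)>20: print(t,len(q),'tool-frame rel grasp: min',q.min(0).round(4),'max',q.max(0).round(4))
E
python3 m4.py 4
```

```text
t 11.65 tcp [0.4442 0.0833 0.1154] board [-0.1344  0.0574  0.1114] xang 72.1 F [-0.1 -0.2 -0.4] w 0.0488 gf 62.4
w 10517 tool-frame rel grasp: min [-0.0121 -0.0235 -0.0293] max [0.0134 0.0235 0.0218]
s 261 tool-frame rel grasp: min [-0.0137 -0.0226 -0.0288] max [0.01   0.0235 0.0219]
```

View pics/w4.png

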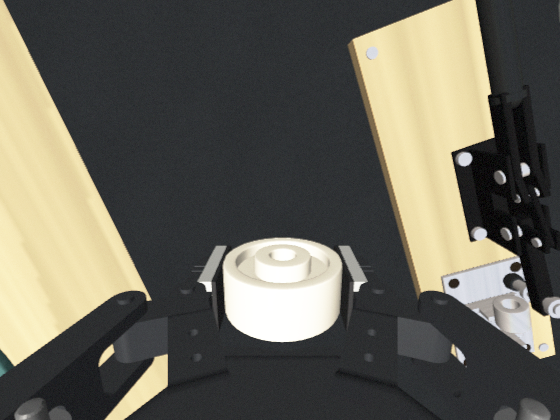

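The wrist picture shows the wheel held squarely between the pads, hub at (283,255), axle along the tool's x. Next I'll measure the caster's exact pose from the images already taken.

```bash
cat > m5.py <<'E'
from look import *
for t in ('t4','s4'):
    im,d,P=load(t);W=xyz(P,d);hsv=cv2.cvtColor(im,cv2.COLOR_RGB2HSV);b=(W-C0)@RB
    roi=(d>0)&(b[...,1]<-.03)&(b[...,1]>-.2)&(abs(b[...,0])<.06)
    S=hsv[...,1].astype(int)
    wood=np.median(hsv[roi&(abs(b[...,2]-.0185)<.002)&(hsv[...,2]>150)],0); print(t,'wood',wood)
    g=roi&(S<wood[1]*.5)&(hsv[...,2]>60)&(b[...,1]>-.148)&(abs(b[...,2]-.023)<.006)&(abs(b[...,0])<.04)
    v,u=np.nonzero(g); 
    n,l,stt,_=cv2.connectedComponentsWithStats(g.astype(np.uint8)); 
    pts=np.array([(ray(P,a,c,.027)-C0)@RB for a,c in zip(u,v)])[:,:2].astype(np.float32)
    r=cv2.minAreaRect(pts); print(' plate',len(pts),r)
    # legs/bosses and pin by height; centre line per y
    for y0 in np.arange(-.19,-.05,.01):
        s=b[roi&(b[...,2]>.05)&(abs(b[...,1]-y0)<.005)&(S<wood[1]*.5)&(hsv[...,2]>60)]
        if len(s)>5: print('  y',y0.round(3),len(s),'x',s[:,0].min().round(4),s[:,0].max().round(4),'mid',((s[:,0].min()+s[:,0].max())/2).round(4),'zmax',s[:,2].max().round(4))
    q=b[roi&(b[...,2]>.045)&(S<wood[1]*.5)&(abs(b[...,0])<.012)&(b[...,1]>-.14)&(b[...,1]<-.05)]; 
    h,e=np.histogram(q[:,1],np.arange(-.14,-.05,.003)); print('  yhist',list(zip((e[:-1]*1e3).round().astype(int).tolist(),h.tolist())))
im=load('t4')[0][200:290,270:390]; cv2.imwrite('pics/c4.png',cv2.resize(im,(800,600),interpolation=cv2.INTER_CUBIC)[:,:,::-1])
E
python3 m5.py
```

```text
t4 wood [ 24.  64. 245.]
 plate 1728 ((0.002704370766878128, -0.09557695686817169), (0.10390377044677734, 0.0783219188451767), 86.53831481933594)
  y -0.18 30 x -0.0106 0.0021 mid -0.0043 zmax 0.0558
  y -0.17 12 x -0.0069 -0.0018 mid -0.0044 zmax 0.0521
  y -0.16 23 x -0.0077 0.0005 mid -0.0036 zmax 0.0537
  y -0.15 31 x -0.0074 0.0008 mid -0.0033 zmax 0.0557
  y -0.14 33 x -0.0069 -0.0002 mid -0.0035 zmax 0.0558
  y -0.13 36 x -0.0062 0.002 mid -0.0021 zmax 0.0577
  y -0.12 78 x -0.0119 0.0088 mid -0.0015 zmax 0.0655
  y -0.11 88 x -0.0114 0.0093 mid -0.0011 zmax 0.0647
  y -0.08 8 x -0.0077 0.0048 mid -0.0014 zmax 0.0638
  y -0.07 93 x -0.0105 0.0254 mid 0.0075 zmax 0.0653
  y -0.06 110 x -0.0099 0.0269 mid 0.0085 zmax 0.076
  y -0.05 31 x 0.0146 0.0256 mid 0.0201 zmax 0.0758
  yhist [(-140, 9), (-137, 9), (-134, 12), (-131, 11), (-128, 12), (-125, 12), (-122, 27), (-119, 27), (-116, 27), (-113, 28), (-110, 30), (-107, 24), (-104, 0), (-101, 0), (-98, 0), (-95, 0), (-92, 0), (-89, 0), (-86, 0), (-83, 0), (-80, 0), (-77, 14), (-74, 28), (-71, 29), (-68, 26), (-65, 26), (-62, 28), (
[... 446 characters left out ...]
 -0.13 37 x -0.0078 0.0049 mid -0.0015 zmax 0.0639
  y -0.12 89 x -0.0116 0.009 mid -0.0013 zmax 0.0645
  y -0.11 50 x -0.0061 0.0096 mid 0.0018 zmax 0.0646
  y -0.08 29 x -0.01 0.011 mid 0.0005 zmax 0.0642
  y -0.07 75 x -0.0065 0.0245 mid 0.009 zmax 0.0651
  y -0.06 70 x -0.0044 0.0263 mid 0.0109 zmax 0.0751
  y -0.05 8 x 0.021 0.0244 mid 0.0227 zmax 0.0726
  yhist [(-140, 13), (-137, 10), (-134, 13), (-131, 9), (-128, 12), (-125, 57), (-122, 19), (-119, 18), (-116, 21), (-113, 19), (-110, 21), (-107, 2), (-104, 0), (-101, 0), (-98, 0), (-95, 0), (-92, 0), (-89, 0), (-86, 0), (-83, 0), (-80, 6), (-77, 56), (-74, 27), (-71, 18), (-68, 15), (-65, 15), (-62, 12), (-59, 0), (-56, 0), (-53, 0)]
```

View pics/c4.png

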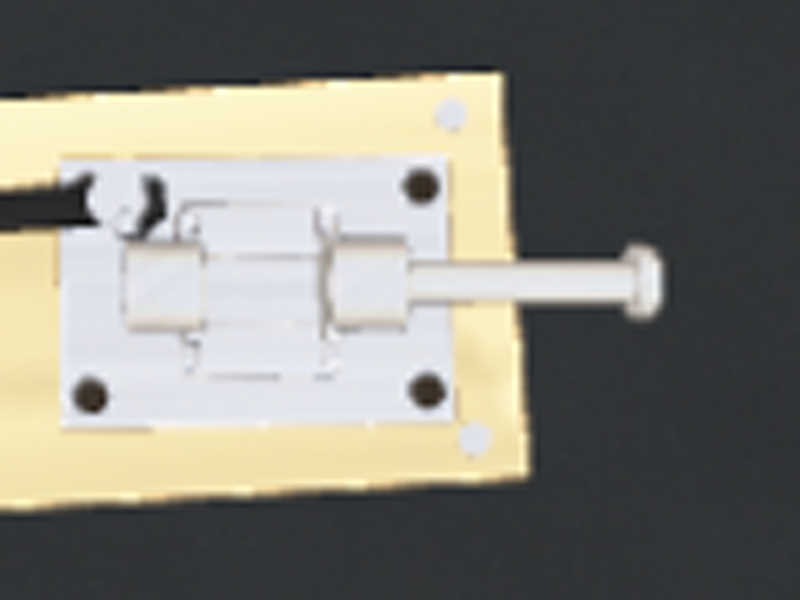

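```bash
python3 - <<'E'
from look import *
im,d,P=load('t4')
f=lambda u,v,z:(ray(P,270+(u+.5)/6.667-.5,200+(v+.5)/6.667-.5,z))
c=np.array([f(*p,.027) for p in((62,157),(448,157),(452,422),(62,430))]); print('plate',c.mean(0).round(4),((c.mean(0)-C0)@RB).round(4),[np.linalg.norm(c[i]-c[i-1]).round(4) for i in range(4)])
y=c[0]+c[3]-c[1]-c[2]; print('yaw',np.degrees(np.arctan2(-y[0],y[1])))
n=f(370,284,.0557);m=f(163,285,.0557); a=m-n; print('boss',n.round(4),m.round(4),((n+m)/2).round(4),'yaw',np.degrees(np.arctan2(-a[0],a[1])))
a=f(408,284,.064);e=f(123,285,.064);print('outer',a.round(4),e.round(4),(a+e)/2)
i=f(333,284,.064);j=f(203,285,.064);print('inner',i.round(4),j.round(4),(i+j)/2)
h=f(645,282,.049);print('head',h.round(4),h-n)
for q in(n,m,h):print(((q-C0)@RB).round(4))
E
```

```text
plate [ 0.583 -0.06   0.027] [-0.0009 -0.0907  0.023 ] [np.float64(0.0666), np.float64(0.0949), np.float64(0.0648), np.float64(0.095)]
yaw -0.7919972508892346
boss [ 0.5825 -0.0846  0.0557] [ 0.5835 -0.0358  0.0557] [ 0.583  -0.0602  0.0557] yaw -1.0979695847915263
outer [ 0.5819 -0.0926  0.064 ] [ 0.5833 -0.0261  0.064 ] [ 0.58258332 -0.05931608  0.064     ]
inner [ 0.5823 -0.075   0.064 ] [ 0.5828 -0.0447  0.064 ] [ 0.58256969 -0.05988256  0.064     ]
head [ 0.5818 -0.151   0.049 ] [-0.00075627 -0.06633319 -0.0067    ]
[-0.0022 -0.1153  0.0517]
[ 0.0005 -0.0666  0.0517]
[-0.0053 -0.1816  0.045 ]
```

Emit:
carry_out:
  series:
    - [-25, 45, 0, -6]
    - [-50, 95, 0, -12]
    - [-80, 150, 0, -17]
    - [-94, 176, 0, -17]
    - [-94, 176, 0, -17]
    - [-94, 176, 0, -17]
    - [-94, 176, 0, -17]

```text
time_s: 12.68
eef_pos: [0.5829, -0.0595, 0.1167]
ee_rot: [[0.015, 1.0, -0.0], [1.0, -0.015, 0.0], [0.0, -0.0, -1.0]]
force: [-0.2, -0.4, 0.2]
width: 0.0489
gripper_force: 62.5
```

```bash
python3 m4.py 6; python3 - <<'E'
from look import *
go([.583,-.060,.0334],89.1)
import cv2
a=load('w6')[0]; s=load('s6')[0][170:320,160:310]
cv2.imwrite('pics/c6.png',np.hstack([cv2.resize(a,(480,360)),cv2.resize(s,(320,360))])[:,:,::-1])
E
```

```text
t 12.68 tcp [ 0.5829 -0.0595  0.1167] board [-0.001  -0.0903  0.1127] xang 89.14 F [-0.2 -0.4  0.2] w 0.0489 gf 62.5
w 10510 tool-frame rel grasp: min [-0.0118 -0.0235 -0.0291] max [0.0134 0.0235 0.021 ]
s 571 tool-frame rel grasp: min [-0.0133 -0.0235 -0.0296] max [0.0107 0.0232 0.0207]
t 12.82 tcp [ 0.5831 -0.0597  0.117 ] board [-0.0007 -0.0904  0.113 ] xang 89.14 F [ 0.3 -0.   0. ] w 0.0492 gf 62.5
rel mm [-0.3 -0.1 83.6] twist 0.0
```

View pics/c6.png

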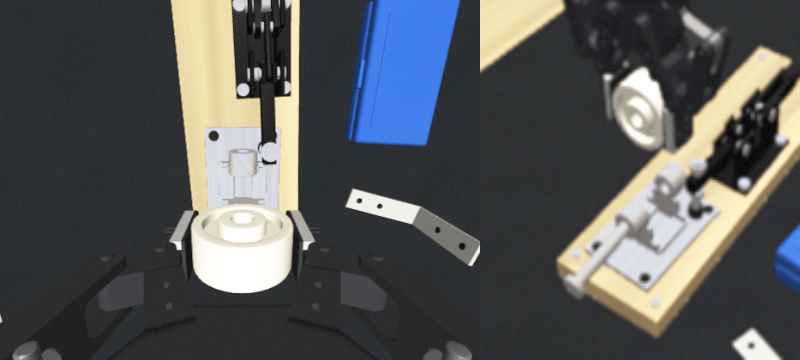

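The picture shows the wheel at (243,245) in the hand, in line with the far boss at (242,160). The pin is still started in the near leg. I'll lower it.

Emit:
carry_out:
  series:
    - [0, 0, 25, 0]
    - [0, 0, 45, 0]
    - [0, 0, 55, 0]
    - [0, 0, 60, 0]
    - [0, 0, 65, 0]
    - [0, 0, 70, 0]
    - [0, 0, 70, 0]

```text
time_s: 13.7
eef_pos: [0.5832, -0.0602, 0.0466]
ee_rot: [[0.016, 1.0, -0.0], [1.0, -0.016, 0.0], [0.0, -0.0, -1.0]]
force: [0.4, -0.4, -0.0]
width: 0.0487
gripper_force: 62.5
```

```bash
python3 -c "
from look import *
go([.583,-.060,.0334],89.1)"
```

```text
t 13.7 tcp [ 0.5832 -0.0602  0.0466] board [-0.0006 -0.091   0.0426] xang 89.1 F [ 0.4 -0.4 -0. ] w 0.0487 gf 62.5
rel mm [ 0.2 -0.2 13.2] twist -0.0
```

Emit:
carry_out:
  series:
    - [0, 0, 4, 0]
    - [0, 0, 8, 0]
    - [0, 0, 11, 0]
    - [0, 0, 12.5, 0]
    - [0, 0, 12.5, 0]

```text
time_s: 14.32
eef_pos: [0.5833, -0.0602, 0.0342]
ee_rot: [[0.016, 1.0, -0.0], [1.0, -0.016, 0.0], [0.0, -0.0, -1.0]]
force: [-0.5, -0.5, -0.5]
width: 0.0489
gripper_force: 62.5
```

Emit:
carry_out:
  series:
    - [0, 0, 1, 0]
    - [0, 0, 1, 0]

```text
time_s: 14.58
eef_pos: [0.5835, -0.0602, 0.0336]
ee_rot: [[0.016, 1.0, 0.0], [1.0, -0.016, -0.0], [-0.0, 0.0, -1.0]]
force: [0.6, -0.8, 0.8]
width: 0.0487
gripper_force: 62.7
```

Emit:
carry_out:
  jaw: 75
  series:
    - [0, 0, 0, 0]
    - [0, 0, 0, 0]
    - [0, 0, 0, 0]
    - [0, 0, -30, 0]
    - [0, 0, -80, 0]
    - [0, 0, -110, 0]
    - [0, 0, -110, 0]

```text
time_s: 15.45
eef_pos: [0.5843, -0.0603, 0.1461]
ee_rot: [[0.016, 1.0, 0.004], [1.0, -0.016, -0.001], [-0.001, 0.004, -1.0]]
force: [0.1, -0.0, -0.4]
width: 0.0642
gripper_force: 0.0
```

Emit:
carry_out:
  jaw: 0
  series:
    - [-60, 0, 0, 0]
    - [-120, 0, 0, 0]
    - [-126, 0, 0, 0]
    - [-126, 0, 0, 0]
    - [-126, 0, 0, 0]

```text
time_s: 16.08
eef_pos: [0.5814, -0.1851, 0.1429]
ee_rot: [[0.015, 1.0, -0.0], [1.0, -0.015, 0.0], [0.0, -0.0, -1.0]]
force: [-0.5, 0.3, -0.3]
width: 0.0001
gripper_force: 0.0
```

```bash
cat > m7.py <<'E'
from look import *
import sys
tag=sys.argv[1]; s,p,R=st()
for n in ('top','scene','wrist'):
    snap(n,n+tag); im,d,P=load(n+tag);W=xyz(P,d);hsv=cv2.cvtColor(im,cv2.COLOR_RGB2HSV)
    th=np.radians(-.9); RC=np.array([[np.cos(th),-np.sin(th),0],[np.sin(th),np.cos(th),0],[0,0,1]]); c=(W-[.583,-.060,.022])@RC
    g=(d>0)&(hsv[...,2]>90)&(hsv[...,1]<60)
    w=c[g&(abs(c[...,0])<.03)&(abs(c[...,1])<.0145)&(c[...,2]>.046)&(c[...,2]<.07)]
    if len(w)>10: print(n,'wheel n',len(w),w.min(0).round(4),w.max(0).round(4))
    h=c[g&(abs(c[...,0])<.02)&(c[...,1]<-.04)&(c[...,1]>-.12)&(c[...,2]>.012)&(c[...,2]<.07)]
    if len(h)>10:
        e=h[h[:,1]<h[:,1].min()+.006]; print(n,'pin min y',h[:,1].min().round(4),'head',e.min(0).round(4),e.max(0).round(4))
a=load('scene'+tag)[0][200:300,180:310]; b=load('top'+tag)[0][200:290,265:382]
cv2.imwrite(f'pics/c{tag}.png',np.hstack([cv2.resize(a,(400,308)),cv2.resize(b,(400,308))])[:,:,::-1])
E
python3 m7.py 7
```

```text
t 16.07 tcp [ 0.5814 -0.1851  0.1429] board [-0.007  -0.2157  0.1389] xang 89.16 F [-0.5  0.3 -0.3] w 0.0001 gf 0.0
top wheel n 400 [-0.0219 -0.0099  0.046 ] [0.0215 0.0118 0.0615]
top pin min y -0.0927 head [-0.0079 -0.0927  0.0218] [ 0.0094 -0.0867  0.0367]
scene wheel n 277 [-0.0191 -0.0119  0.046 ] [0.0228 0.0112 0.0601]
scene pin min y -0.0944 head [-0.0076 -0.0944  0.0192] [ 0.0097 -0.0895  0.0365]
wrist wheel n 2807 [-0.021  -0.0135  0.046 ] [0.0227 0.0106 0.0598]
wrist pin min y -0.0949 head [-0.0072 -0.0949  0.0255] [ 0.0095 -0.0889  0.036 ]
```

View pics/c7.png

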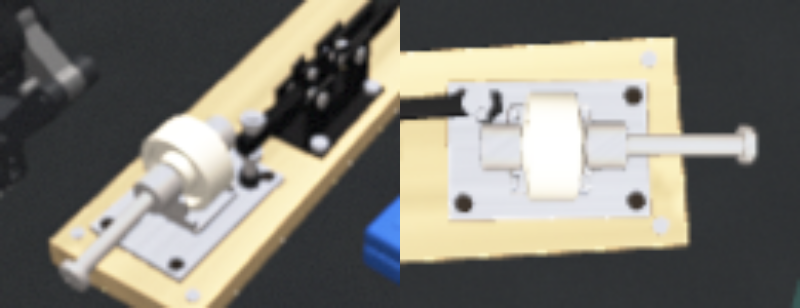

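The picture shows the wheel upright between the legs (left half at (185,160), right half at (552,145)), with the pin head at (75,275) and (745,145). I'll go down behind the head and push.

Emit:
carry_out:
  series:
    - [0, 1, 50, 0]
    - [0, 1, 95, 0]
    - [0, 1, 105, 0]
    - [0, 1, 105, 0]
    - [0, 1, 105, 0]

```text
time_s: 16.85
eef_pos: [0.5834, -0.1865, 0.0405]
ee_rot: [[0.016, 1.0, 0.003], [1.0, -0.016, -0.001], [-0.001, 0.003, -1.0]]
force: [0.8, 0.4, 0.6]
width: -0.0001
gripper_force: 0.0
```

Emit:
carry_out:
  series:
    - [8, 0, 0, 0]
    - [14, 0, 0, 0]
    - [18, 0, 0, 0]
    - [22, 0, 0, 0]
    - [26, 0, 0, 0]
    - [30, 0, 0, 0]
    - [30, 0, 0, 0]

```text
time_s: 17.73
eef_pos: [0.583, -0.1565, 0.0387]
ee_rot: [[0.016, 1.0, 0.001], [1.0, -0.016, -0.001], [-0.001, 0.001, -1.0]]
force: [0.1, -1.5, 0.3]
width: 0.0001
gripper_force: 1.0
```

```bash
python3 m7.py 8
```

```text
t 17.73 tcp [ 0.583  -0.1565  0.0387] board [-0.0043 -0.1871  0.0347] xang 89.09 F [ 0.1 -1.5  0.3] w 0.0001 gf 1.0
top wheel n 413 [-0.0219 -0.0087  0.0461] [0.0215 0.0141 0.0612]
top pin min y -0.0562 head [-0.0032 -0.0562  0.0328] [ 0.0047 -0.0507  0.0387]
scene wheel n 283 [-0.02   -0.0124  0.046 ] [0.0224 0.0136 0.0603]
scene pin min y -0.1084 head [-0.0058 -0.1084  0.0191] [ 0.0083 -0.1028  0.0644]
wrist wheel n 7858 [-0.0211 -0.0123  0.046 ] [0.0223 0.0073 0.06  ]
wrist pin min y -0.0904 head [-0.0071 -0.0904  0.023 ] [ 0.0093 -0.0844  0.0631]
```

Emit:
carry_out:
  series:
    - [3, 0, 0, 0]
    - [6, 0, 0, 0]
    - [9, 0, 0, 0]
    - [12, 0, 0, 0]
    - [15, 0, 0, 0]

```text
time_s: 18.5
eef_pos: [0.5833, -0.1418, 0.0388]
ee_rot: [[0.016, 1.0, 0.001], [1.0, -0.016, -0.001], [-0.001, 0.001, -1.0]]
force: [0.6, -7.5, 3.8]
width: 0.0004
gripper_force: 4.1
```

Emit:
carry_out:
  series:
    - [3, 0, 0, 0]
    - [6, 0, 0, 0]
    - [9, 0, 0, 0]
    - [12, 0, 0, 0]
    - [15, 0, 0, 0]

```text
time_s: 19.12
eef_pos: [0.5833, -0.126, 0.0382]
ee_rot: [[0.016, 1.0, -0.0], [1.0, -0.016, 0.0], [0.0, -0.0, -1.0]]
force: [0.5, -0.8, 0.2]
width: 0.0003
gripper_force: 0.2
```

```bash
python3 m7.py 9
```

```text
t 19.12 tcp [ 0.5833 -0.126   0.0382] board [-0.003  -0.1567  0.0342] xang 89.1 F [ 0.5 -0.8  0.2] w 0.0003 gf 0.2
top wheel n 389 [-0.0219 -0.0083  0.046 ] [0.0229 0.0139 0.0622]
scene wheel n 241 [-0.0169 -0.0103  0.0464] [0.0221 0.013  0.0604]
scene pin min y -0.0774 head [-0.0129 -0.0774  0.0189] [ 0.0082 -0.0718  0.0627]
wrist wheel n 8457 [-0.021  -0.0101  0.046 ] [0.0222 0.0142 0.0599]
wrist pin min y -0.0599 head [-0.0086 -0.0599  0.0235] [ 0.0093 -0.0539  0.0619]
```

View pics/c9.png

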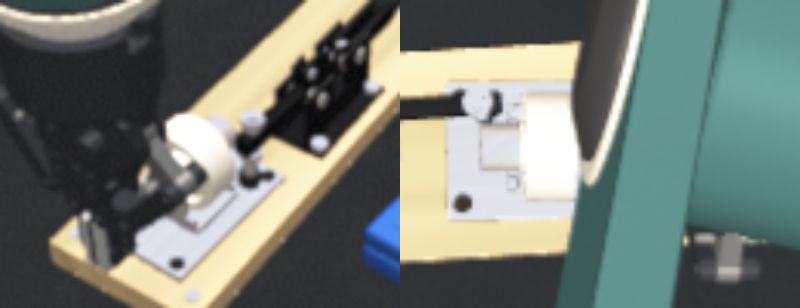

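The picture shows the wheel still upright at (200,155). The pin is about two thirds in. I'll push on.

Emit:
carry_out:
  series:
    - [2, 0, 0, 0]
    - [4, 0, 0, 0]
    - [6, 0, 0, 0]
    - [8, 0, 0, 0]
    - [10, 0, 0, 0]
    - [12, 0, 0, 0]

```text
time_s: 20.02
eef_pos: [0.5835, -0.1141, 0.0383]
ee_rot: [[0.016, 1.0, -0.0], [1.0, -0.016, 0.0], [0.0, -0.0, -1.0]]
force: [-0.2, 0.0, 0.0]
width: -0.0002
gripper_force: 0.2
```

Emit:
carry_out:
  series:
    - [2, 0, 0, 0]
    - [4, 0, 0, 0]
    - [5, 0, 0, 0]
    - [6, 0, 0, 0]
    - [6, 0, 0, 0]

```text
time_s: 20.65
eef_pos: [0.5835, -0.1093, 0.0384]
ee_rot: [[0.016, 1.0, -0.0], [1.0, -0.016, -0.002], [-0.002, 0.0, -1.0]]
force: [-0.8, -9.5, -0.7]
width: 0.0002
gripper_force: 5.2
```

Emit:
carry_out:
  series:
    - [1, 0, 0, 0]
    - [2, 0, 0, 0]
    - [2, 0, 0, 0]

```text
time_s: 21.02
eef_pos: [0.5834, -0.1087, 0.0387]
ee_rot: [[0.016, 1.0, -0.0], [1.0, -0.016, -0.005], [-0.005, -0.0, -1.0]]
force: [-3.5, -22.1, 1.7]
width: 0.0001
gripper_force: 11.1
```

Emit:
carry_out:
  series:
    - [-20, 0, 0, 0]
    - [-30, 0, -40, 0]
    - [-30, 0, -100, 0]
    - [-30, 0, -110, 0]
    - [-30, 0, -110, 0]

```text
time_s: 21.65
eef_pos: [0.5833, -0.1365, 0.1486]
ee_rot: [[0.016, 1.0, 0.001], [1.0, -0.016, -0.0], [-0.0, 0.001, -1.0]]
force: [-0.1, -0.3, -0.2]
width: 0.0002
gripper_force: 0.0
```

Emit:
carry_out:
  jaw: 45
  series:
    - [60, 7, 0, -1]
    - [120, 10, 0, -2]
    - [180, 12, 0, -3]
    - [240, 14, 0, -3]
    - [293, 14, 0, -3]
    - [293, 14, 0, -3]
    - [293, 14, 0, -3]

```text
time_s: 22.52
eef_pos: [0.6013, 0.1562, 0.1467]
ee_rot: [[-0.037, 0.999, -0.002], [0.999, 0.037, -0.001], [-0.001, -0.002, -1.0]]
force: [0.6, -0.6, 0.7]
width: 0.0385
gripper_force: 0.0
```

```bash
python3 m7.py 10; python3 -c "
from look import *
go(bw(.02,.125,.0325),92.05)"
```

```text
t 22.52 tcp [0.6013 0.1562 0.1467] board [0.0251 0.1247 0.1427] xang 92.13 F [ 0.6 -0.6  0.7] w 0.0385 gf 0.0
top wheel n 395 [-0.0219 -0.0092  0.0461] [0.0215 0.0141 0.0615]
scene wheel n 275 [-0.0205 -0.0102  0.046 ] [0.0218 0.0129 0.0606]
t 22.68 tcp [0.6017 0.1554 0.1478] board [0.0256 0.1238 0.1438] xang 92.03 F [0.5 0.4 1.4] w 0.0384 gf 0.0
rel mm [  1.2  -5.5 111.3] twist -0.0
```

View pics/c10.png

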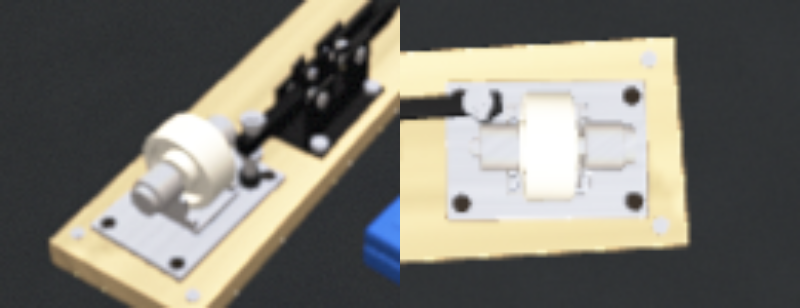

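The picture shows the head home against the near boss (632,145) and the nose showing beyond the far boss (475,145). Now I'll grip the lever and lift it.

Emit:
carry_out:
  series:
    - [1, -5, 50, 0]
    - [1, -5, 90, 0]
    - [1, -5, 109, 0]
    - [1, -5, 109, 0]
    - [1, -5, 109, 0]

```text
time_s: 23.3
eef_pos: [0.5976, 0.1573, 0.0411]
ee_rot: [[-0.036, 0.999, 0.002], [0.999, 0.036, 0.0], [0.0, 0.002, -1.0]]
force: [0.7, 1.2, -0.5]
width: 0.0382
gripper_force: 0.0
```

Emit:
carry_out:
  jaw: 0
  series:
    - [0, 0, 0, 0]
    - [0, 0, 0, 0]
    - [0, 0, 0, 0]
    - [0, 0, 0, 0]
    - [0, 0, 0, 0]

```text
time_s: 23.92
eef_pos: [0.5972, 0.1575, 0.0408]
ee_rot: [[-0.037, 0.999, 0.002], [0.999, 0.037, 0.0], [0.0, 0.002, -1.0]]
force: [-2.9, -0.8, 7.9]
width: 0.0144
gripper_force: 58.3
```

Emit:
carry_out:
  series:
    - [0, 0, -6, 0]
    - [-1, 0, -13, 0]
    - [-2, 0, -19, 0]
    - [-4, 0, -25, 0]
    - [-8, 0, -37, 0]
    - [-15, 0, -48, 0]
    - [-23, 0, -58, 0]

```text
time_s: 24.8
eef_pos: [0.5977, 0.1337, 0.0972]
ee_rot: [[-0.036, 0.999, 0.0], [0.999, 0.036, -0.001], [-0.001, 0.0, -1.0]]
force: [10.1, -3.9, -16.1]
width: 0.014
gripper_force: 58.7
```

```bash
python3 - <<'E'
from look import *
s,p,R=st()
g=(p-C0)@RB+[0,0,.0187]; dy,dz=g[1]-.04,g[2]-.054; r=np.hypot(dy,dz);a=np.arctan2(dz,dy);print(r,a)
for t in (.9,1.05,1.2,1.3,1.4,1.45,1.5,1.53): print([round(1e3*(r*np.cos(t)-dy)),0,round(-1e3*(r*np.sin(t)-dz)),0],end=', ')
E
```

```text
t 24.8 tcp [0.5977 0.1337 0.0972] board [0.0208 0.1024 0.0932] xang 92.09 F [ 10.1  -3.9 -16.1] w 0.014 gf 58.7
0.08508555156977693 0.748076215073044
[-9, 0, -9, 0], [-20, 0, -16, 0], [-32, 0, -21, 0], [-40, 0, -24, 0], [-48, 0, -26, 0], [-52, 0, -27, 0], [-56, 0, -27, 0], [-59, 0, -27, 0],
```

Emit:
carry_out:
  series:
    - [-5, 0, -5, 0]
    - [-9, 0, -9, 0]
    - [-15, 0, -13, 0]
    - [-20, 0, -16, 0]
    - [-32, 0, -21, 0]
    - [-40, 0, -24, 0]
    - [-48, 0, -26, 0]
    - [-52, 0, -27, 0]
    - [-56, 0, -27, 0]
    - [-56, 0, -27, 0]

```text
time_s: 26.05
eef_pos: [0.5997, 0.0784, 0.1246]
ee_rot: [[-0.037, 0.999, 0.0], [0.999, 0.037, 0.0], [0.0, 0.0, -1.0]]
force: [-1.0, -0.0, -0.7]
width: -0.0002
gripper_force: 0.0
```

```bash
python3 - <<'E'
from look import *
s,p,R=st()
g=(p-C0)@RB+[0,0,.0187]; print(np.arctan2(g[2]-.054,g[1]-.04))
E
```

```text
t 26.05 tcp [0.5997 0.0784 0.1246] board [0.0208 0.0469 0.1206] xang 92.09 F [-1.  -0.  -0.7] w -0.0002 gf 0.0
1.4896129679972334
```

The grip slipped off, so I'll look for where the lever stands.

```bash
cat > m11.py <<'E'
from look import *
import sys
st()
for n in ('scene','top'):
    snap(n,n+sys.argv[1]); im,d,P=load(n+sys.argv[1]);W=xyz(P,d);hsv=cv2.cvtColor(im,cv2.COLOR_RGB2HSV);b=(W-C0)@RB
    L=(d>0)&(hsv[...,2]<75)&(abs(b[...,0]-.02)<.012)&(b[...,1]>.03)&(b[...,1]<.18)&(b[...,2]>.035)&(b[...,2]<.19)
    q=b[L]; r=np.hypot(q[:,1]-.04,q[:,2]-.054); t=np.arctan2(q[:,2]-.054,q[:,1]-.04)
    k=(r>.055)&(r<.122); h,e=np.histogram(t[k],np.arange(-.2,2,.1)); print(n,list(zip(e[:-1].round(1).tolist(),h.tolist())),'med',np.median(t[k]).round(3))
    f=b[(d>0)&(abs(b[...,0]-.02)<.015)&(b[...,1]<-.015)&(b[...,1]>-.07)&(b[...,2]>.07)]; 
    if len(f): print('  foot region max z',f[:,2].max().round(3),'y range of top',f[f[:,2]>f[:,2].max()-.02][:,1].min().round(3))
E
python3 m11.py 11; python3 -c "
import cv2;im=cv2.imread('pics/scene11.png')[120:320,180:380];cv2.imwrite('pics/c11.png',cv2.resize(im,(500,500)))"
```

```text
t 26.05 tcp [0.5997 0.0784 0.1246] board [0.0208 0.0469 0.1206] xang 92.09 F [-1.  -0.  -0.7] w -0.0002 gf 0.0
scene [(-0.2, 0), (-0.1, 0), (0.0, 0), (0.1, 0), (0.2, 0), (0.3, 0), (0.4, 0), (0.5, 0), (0.6, 0), (0.7, 0), (0.8, 0), (0.9, 0), (1.0, 10), (1.1, 69), (1.2, 20), (1.3, 1), (1.4, 12), (1.5, 70), (1.6, 81), (1.7, 0), (1.8, 0)] med 1.559
  foot region max z 0.438 y range of top -0.034
top [(-0.2, 0), (-0.1, 0), (0.0, 0), (0.1, 0), (0.2, 0), (0.3, 0), (0.4, 0), (0.5, 0), (0.6, 0), (0.7, 0), (0.8, 0), (0.9, 0), (1.0, 0), (1.1, 0), (1.2, 0), (1.3, 0), (1.4, 0), (1.5, 0), (1.6, 0), (1.7, 0), (1.8, 0)] med nan
  foot region max z 0.468 y range of top -0.024
  return _methods._mean(a, axis=axis, dtype=dtype,
  ret = ret.dtype.type(ret / rcount)
```

View pics/c11.png

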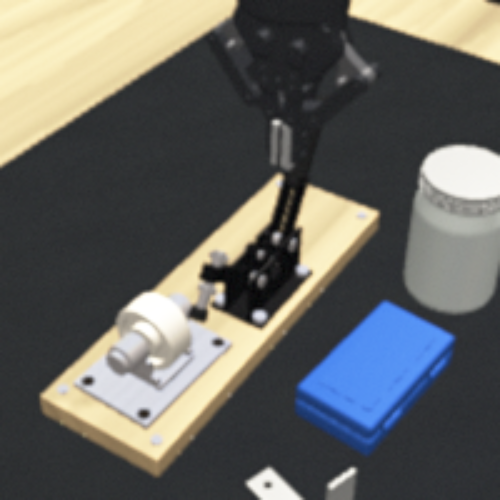

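The picture shows the lever partly raised at about (290,210), roughly 1.15 rad, with the foot already lifted (205,290). The shut fingers stand on its -y side at (285,145). I'll go round to the +y side and push it upright.

Emit:
carry_out:
  series:
    - [0, 0, -40, 0]
    - [0, 0, -72, 0]
    - [0, 0, -72, 0]
    - [40, 0, -72, 0]
    - [82, 0, -72, 0]
    - [82, 0, -72, 0]
    - [82, 0, -40, 0]
    - [82, 0, -4, 0]
    - [82, 0, -4, 0]

```text
time_s: 27.28
eef_pos: [0.5952, 0.1595, 0.1251]
ee_rot: [[-0.036, 0.999, -0.005], [0.999, 0.036, -0.001], [-0.001, -0.005, -1.0]]
force: [0.6, -0.1, 1.4]
width: -0.0002
gripper_force: 0.0
```

Emit:
carry_out:
  series:
    - [-10, 0, 0, 0]
    - [-20, 0, 0, 0]
    - [-28, 0, 0, 0]
    - [-36, 0, 0, 0]
    - [-44, 0, 0, 0]
    - [-52, 0, 0, 0]
    - [-58, 0, 0, 0]
    - [-62, 0, 0, 0]
    - [-62, 0, 0, 0]

```text
time_s: 28.4
eef_pos: [0.5988, 0.098, 0.1281]
ee_rot: [[-0.036, 0.999, -0.0], [0.999, 0.036, -0.0], [-0.0, -0.0, -1.0]]
force: [0.3, 0.4, -0.8]
width: 0.0003
gripper_force: 0.0
```

```bash
python3 m11.py 12 2>/dev/null
```

```text
t 28.4 tcp [0.5988 0.098  0.1281] board [0.0206 0.0666 0.1241] xang 92.08 F [ 0.3  0.4 -0.8] w 0.0003 gf 0.0
scene [(-0.2, 0), (-0.1, 0), (0.0, 0), (0.1, 0), (0.2, 0), (0.3, 0), (0.4, 0), (0.5, 0), (0.6, 0), (0.7, 0), (0.8, 0), (0.9, 0), (1.0, 0), (1.1, 1), (1.2, 7), (1.3, 43), (1.4, 68), (1.5, 215), (1.6, 51), (1.7, 0), (1.8, 0)] med 1.549
  foot region max z 0.111 y range of top -0.05
top [(-0.2, 0), (-0.1, 0), (0.0, 0), (0.1, 0), (0.2, 0), (0.3, 0), (0.4, 0), (0.5, 0), (0.6, 0), (0.7, 0), (0.8, 0), (0.9, 0), (1.0, 0), (1.1, 0), (1.2, 0), (1.3, 0), (1.4, 0), (1.5, 0), (1.6, 0), (1.7, 0), (1.8, 0)] med nan
  foot region max z 0.112 y range of top -0.046
```

Emit:
carry_out:
  series:
    - [-2, 0, 0, 0]
    - [-4, 0, 0, 0]
    - [-4, 0, 0, 0]

```text
time_s: 28.88
eef_pos: [0.5989, 0.0962, 0.1283]
ee_rot: [[-0.038, 0.999, -0.0], [0.999, 0.038, 0.003], [0.003, 0.0, -1.0]]
force: [-0.4, 15.8, -0.6]
width: 0.0
gripper_force: 7.8
```

Emit:
carry_out:
  series:
    - [30, 0, 0, 0]
    - [70, 0, -30, 0]
    - [80, 0, -90, 0]
    - [80, -60, -120, 0]
    - [80, -120, -120, 0]
    - [80, -180, -120, 0]
    - [80, -180, -120, 0]
    - [80, -180, -120, 0]

```text
time_s: 29.88
eef_pos: [0.4164, 0.1678, 0.2486]
ee_rot: [[-0.037, 0.999, 0.001], [0.999, 0.037, 0.0], [0.0, 0.001, -1.0]]
force: [0.8, 0.2, -0.2]
width: -0.0001
gripper_force: 0.0
```

```bash
python3 m11.py 13 2>/dev/null; python3 - <<'E'
from look import *
a=load('scene13')[0][120:350,180:410]; b=load('top13')[0][110:370,130:390]
cv2.imwrite('pics/c13.png',np.hstack([cv2.resize(a,(400,400)),cv2.resize(b,(400,400))])[:,:,::-1])
E
```

```text
t 29.88 tcp [0.4164 0.1678 0.2486] board [-0.1592  0.1429  0.2446] xang 92.11 F [ 0.8  0.2 -0.2] w -0.0001 gf 0.0
scene [(-0.2, 0), (-0.1, 0), (0.0, 0), (0.1, 0), (0.2, 0), (0.3, 0), (0.4, 0), (0.5, 0), (0.6, 0), (0.7, 0), (0.8, 0), (0.9, 0), (1.0, 0), (1.1, 0), (1.2, 0), (1.3, 0), (1.4, 19), (1.5, 205), (1.6, 59), (1.7, 0), (1.8, 0)] med 1.573
  foot region max z 0.111 y range of top -0.052
top [(-0.2, 0), (-0.1, 0), (0.0, 0), (0.1, 0), (0.2, 0), (0.3, 0), (0.4, 0), (0.5, 0), (0.6, 0), (0.7, 0), (0.8, 0), (0.9, 0), (1.0, 0), (1.1, 0), (1.2, 0), (1.3, 0), (1.4, 32), (1.5, 116), (1.6, 17), (1.7, 0), (1.8, 0)] med 1.543
  foot region max z 0.111 y range of top -0.049
```

View pics/c13.png

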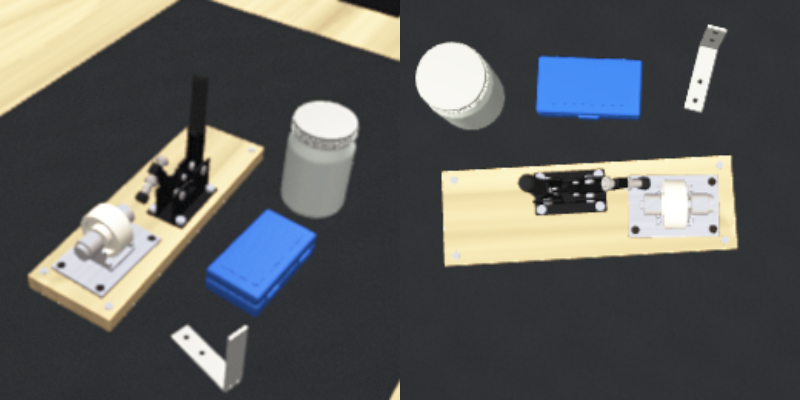

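The picture shows the lever upright against its stop (200,110), the caster finished with the pin head home (90,245), and the jar, case and brace where they were. The arm is clear, so I'm handing in.

```bash
python3 -c "
from rig import workorder
print(workorder.hand_in())"
```

```text
the job is handed in; nothing more can be done
None
```

I handed the job in at about 30 s: the clamp was locked, the wheel and pin were fitted with the head home, and the lever is back up. My grip slipped off the lever partway through the lift, so I finished raising it by pushing it to its stop.

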